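Put the food processor discs away under the nook lamp

TASK

Pull the lamp's knob out to its detent to switch the light on, then put the food processor's things away: stand every disc from the drainer in the slot of the birch rack that fits its thickness, fully down, and lay the pusher flat in the rack's end tray, lengthwise. When everything is away push the knob fully home to switch the lamp off, and leave the mug, the funnel, the jar and the bowl where they are.

Things in the scene. Friction and masses are not known exactly. Their poses are not given: they have to be found in the camera images.
- disc32_center (a point): Centre of a steel food processor disc, 120 mm in diameter and 32 mm thick, coarse dicing grid and a flush grey hub on its flat faces, 0.34 kg. It starts standing on its edge between two wires of the drainer, flat faces to the left and right along the drainer's row; wires reach 83 mm above the counter, the disc's top about 138 mm. This point is the disc's centre, its y axis = the disc's axis (through its thickness), level while it stands. May be absent.
- disc26_center (a point): Centre of a steel food processor disc, 120 mm in diameter and 26 mm thick, fine dicing grid and a flush grey hub on its flat faces, 0.29 kg. It starts standing on its edge between two wires of the drainer, flat faces to the left and right along the drainer's row; wires reach 83 mm above the counter, the disc's top about 138 mm. This point is the disc's centre, its y axis = the disc's axis (through its thickness), level while it stands. May be absent.
- disc20_center (a point): Centre of a steel food processor disc, 120 mm in diameter and 20 mm thick, grating holes and a flush grey hub on its flat faces, 0.24 kg. It starts standing on its edge between two wires of the drainer, flat faces to the left and right along the drainer's row; wires reach 83 mm above the counter, the disc's top about 138 mm. This point is the disc's centre, its y axis = the disc's axis (through its thickness), level while it stands. May be absent.
- disc14_center (a point): Centre of a steel food processor disc, 120 mm in diameter and 14 mm thick, two slicing blades and a flush grey hub on its flat faces, 0.18 kg. It starts standing on its edge between two wires of the drainer, flat faces to the left and right along the drainer's row; wires reach 83 mm above the counter, the disc's top about 138 mm. This point is the disc's centre, its y axis = the disc's axis (through its thickness), level while it stands. May be absent.
- disc8_center (a point): Centre of a steel food processor disc, 120 mm in diameter and 8 mm thick, one slicing blade and a flush grey hub on its flat faces, 0.13 kg. It starts standing on its edge between two wires of the drainer, flat faces to the left and right along the drainer's row; wires reach 83 mm above the counter, the disc's top about 138 mm. This point is the disc's centre, its y axis = the disc's axis (through its thickness), level while it stands. May be absent.
- slot32 (a point): Centre of the 32 mm disc when it sits home in its slot, the first (widest) slot of the birch rack, 36 mm wide. y axis = along the row of slots (the disc's axis when seated), z up; the point is 72.5 mm above the counter. Slot walls reach 87 mm above the counter and flare outward above 75 mm; two dowels cradle the disc's edge, its lowest point 12.5 mm and its top 132.5 mm above the counter. A thicker disc does not enter a narrower slot.
- slot26 (a point): Centre of the 26 mm disc when it sits home in its slot, the second slot of the birch rack, 30 mm wide. y axis = along the row of slots (the disc's axis when seated), z up; the point is 72.5 mm above the counter. Slot walls reach 87 mm above the counter and flare outward above 75 mm; two dowels cradle the disc's edge, its lowest point 12.5 mm and its top 132.5 mm above the counter. A thicker disc does not enter a narrower slot.
- slot20 (a point): Centre of the 20 mm disc when it sits home in its slot, the third slot of the birch rack, 24 mm wide. y axis = along the row of slots (the disc's axis when seated), z up; the point is 72.5 mm above the counter. Slot walls reach 87 mm above the counter and flare outward above 75 mm; two dowels cradle the disc's edge, its lowest point 12.5 mm and its top 132.5 mm above the counter. A thicker disc does not enter a narrower slot.
- slot14 (a point): Centre of the 14 mm disc when it sits home in its slot, the fourth slot of the birch rack, 18 mm wide. y axis = along the row of slots (the disc's axis when seated), z up; the point is 72.5 mm above the counter. Slot walls reach 87 mm above the counter and flare outward above 75 mm; two dowels cradle the disc's edge, its lowest point 12.5 mm and its top 132.5 mm above the counter. A thicker disc does not enter a narrower slot.
- slot8 (a point): Centre of the 8 mm disc when it sits home in its slot, the fifth (narrowest) slot of the birch rack, 12 mm wide. y axis = along the row of slots (the disc's axis when seated), z up; the point is 72.5 mm above the counter. Slot walls reach 87 mm above the counter and flare outward above 75 mm; two dowels cradle the disc's edge, its lowest point 12.5 mm and its top 132.5 mm above the counter. A thicker disc does not enter a narrower slot.
- rack: Fixed birch plywood disc rack, 118 mm (x) by 407 mm (y, from -181 to +226 mm) on plan, base 10 mm thick, five upright slots in a row along its y axis, narrowing towards +y, and a shallow oblong tray for the pusher at the +y end. Disc slots at y = -150.5, -87.5, -30.5, 20.5 and 65.5 mm, tray at 160 mm. Origin on its underside, z up.
- pusher_tray (a point): Middle of the floor of the rack's pusher tray, 10 mm above the counter; y along the row. Inside the tray measures 110 mm (x) by 124 mm (y), its rim is 22 mm above the counter; the pusher lies in it with its length along y.
- pusher: Empty grey plastic food pusher, a hollow box open at one end, lying on its broad side: 56 mm wide (its x), 110 mm long (its y), 40 mm high, walls 4 mm, 0.11 kg; on the counter beside the drainer. Origin at the centre of its underside, z up.
- lamp: Fixed counter lamp: white base 30 mm high, 120 mm (its x) by 230 mm (its y, from -170 to +60 mm), the knob at its origin, a 14 mm steel stem 345 mm high at y = -145 mm, on it a white shade 58 mm in radius, centred at y = -118 mm, 285 to 370 mm above the counter. Origin on the counter under the knob's axis, z up.
- lamp_knob (a joint): Push-pull switch knob on top of the lamp's base: 0 m pushed home (lamp off), 0.016 m pulled straight up to its detent (lamp on). A sprung detent holds it at either end; about 6 N pulls it up over the middle, about 4 N pushes it back, and past the middle it snaps to the other end by itself.
- knob_cap (a point): Middle of the knob's black round cap, 34 mm in diameter and 22 mm high, axis vertical, on a thin neck; 61 mm above the counter when home, and it rises with the knob.
- mug: White ceramic mug, 80 mm across, 95 mm high; not part of the job. Origin at its underside.
- funnel: Aluminium funnel standing mouth down, 112 mm across, 110 mm high; not part of the job. Origin at its underside.
- jar: Glass jar, 72 mm across, 100 mm high; not part of the job. Origin at its underside.
- bowl: Blue ceramic bowl, 130 mm across, 55 mm high; not part of the job. Origin at its underside.
Things that resemble listed ones, but are neither listed nor needed, are in the scene too. What is shaped like the part that bears disc20_center but purple is not meant. What is shaped like the part that bears disc26_center but turquoise is not meant.

How it is judged:
By the outcome, as a careful person would: the job done as asked, in the order asked, and still so for the second after the job is handed in, with the robot touching nothing.
Of disc32, disc26, disc20, disc14, disc8 only 3 to 5 are there at a start; the rules pass over those that are not, and their reading is None.
At some moment in a run one of pusher may be knocked a few centimetres aside while the robot is not near it.
It also fails if it takes over 210 s, if anything falls off the work surface, if the arm or the gripper's body presses on something with over 40 N, if the wrist force passes 120 N, or if a joint passes its speed limit or range.

ROBOT

A 6-joint arm with a two-finger parallel gripper is mounted at the origin on the work surface. World frame = base frame: x ahead of the robot, y to its left, z up, the work surface at z = 0. Lengths are in mm, angles in rad, forces in N, time in s.
With the tool pointing down it reaches from about 325 to 750 mm from the base axis. Payload 7.6 kg.
Tool frame: the origin (TCP) lies at the very end of the fingers, on their centre line; the grasp point (between the pads) lies r.hold_point_z behind it (r.hold_point_z is the distance from the TCP to the grasp point, in mm); z points along the fingers, y is the line along which they close (so a half turn about z gives the same grasp; the last joint's range is limited). The gripper opens to 85 mm and grips with 20 to 120 N. Pads are 22 mm wide; open, the fingers measure 114 mm over their backs; the gripper's body (76 mm by 85 mm) begins 54 mm behind the grasp point. The pads swing forward as they close: fully open they stand 13 mm farther back than shut.
Start: joints at [1.124, 0.052, 1.401, -0, 1.689, -0.07], TCP at [193.158, 488.197, 231.323] pointing down, gripper open.
Joint ranges: [-2.9, 2.9], [-0.91, 2.17], [0.12, 2.37], [-1.06, 4.2], [0.26, 2.73], [-2.93, 2.93]. Speed limits (rad/s): [2.57, 2.57, 3.01, 3.14, 3.14, 3.14].

INTERFACE

Orientations are given as a rotation vector (axis times angle).
In Python, from station import r, eyes, job gives the robot as it stands. The module is installed in compiled form; this text tells all that it offers.
- The arm moves only by the shell command python3 -m creep 'ROWS'. ROWS is JSON, a list of rows, each a list of 3 entries, a list of its own where there are three numbers: the closure, from -1 (fully open) to 1 (shut), then the shift along the tool's x, y, z as a fraction of full scale, then the turn, a rotation vector about the tool's x, y, z as a fraction of full scale. In form: [[gripper, [dx, dy, dz], [wx, wy, wz]], ...]. A call has 1 to 12 rows; each row is the pose to reach, as a shift and turn from the pose commanded when the call began, along the tool's axes at that moment; what a row does not reach only later rows make up. Full scale, the value 1, is 1 m for a shift and 30 degrees for a turn. A row lasts 1/8 s, in which the tool goes at most 62.5 mm and 10.7 degrees, less where a joint would pass 70% of its speed; a pose out of reach is approached as far as the arm can. A call with a number of a shift or a turn outside -1 to 1 is refused whole. A call with a gripper value outside its range is refused whole. The fingers move at their own pace and stop on an object; the grip force is fixed at half the most. Time passes only in rows, so rows that repeat a pose let the fingers close. It gives the time, the measured TCP pose, the force, the opening and the grip force at its end, in the units of the state.
- r.state(): the state, without advancing time (a new reading comes with each control period).
- eyes.grab_frame(name): name is "scene" or "top"; returns (picture, depth): 480x640x3 uint8, red, green, blue; 480x640 float32, mm along the optical axis (not along the pixel's ray), 0 where there is no reading.
- eyes.camera_model(name): a dict with "camera_matrix" (3x3 intrinsics, pixels), "distortion" ([k1, k2, p1, p2, k3] as OpenCV has them; the pictures are not rectified), "pose" (4x4, takes a point from camera to world coordinates). Camera axes: x right, y down, z forward; pixel columns grow to the right and rows downward; lengths in mm; the calibration is good to about 2 mm. A picture is of the moment at which its call begins. camera_model takes no time and is no camera call.
- job.finish_job(): hands the job in; it is judged then, once.
The state is a dict: "time_s": time; "joints": joint angles; "dq": joint speeds; "joint_efforts": joint torques, N m; "tcp_pos": TCP position; "tcp_rot": TCP orientation; "wrist_force": force on the tool from outside, world axes, zero at the start; "wrist_torque": the same for the moment, N m; "gripper_width": finger opening in mm; "gripper_force": force on a finger pad.
Only numpy, scipy, OpenCV 4.12 (cv2) and the standard library are available. Lean on these libraries where they do the work, as an engineer would, in place of code of your own. Each camera call takes 0.05 s, during which the arm holds its last target. There are 200 camera calls.

## Working session

There is one attempt and no reset: what is moved stays moved. The work goes in short steps, Python scripts to look and compute and a shell command to move; the robot and the scene stay as the last step left them, time stands still between calls to the robot, and variables do not carry over. Pictures are saved under pics/ and viewed, at most 14 in all, crops included, and the job is handed in when it is done.

```bash
mkdir -p pics; cat > h.py <<'E'
import numpy as np,cv2
from station import r,eyes,job
def grab(n):
    im,d=eyes.grab_frame(n); return im,d,eyes.camera_model(n)
def world(uv,d,m):
    uv=np.asarray(uv,float).reshape(-1,1,2)
    K=np.array(m["camera_matrix"],float);D=np.array(m["distortion"],float);T=np.array(m["pose"],float)
    n=cv2.undistortPoints(uv,K,D)[:,0]
    P=np.c_[n,np.ones(len(n))]*np.asarray(d,float).reshape(-1,1)
    return P@T[:3,:3].T+T[:3,3]
def cloud(d,m):
    v,u=np.mgrid[0:480,0:640]
    W=world(np.c_[u.ravel(),v.ravel()],d.ravel(),m).reshape(480,640,3); W[d==0]=np.nan
    return W
E
python3 - <<'E'
from h import *
for n in("scene","top"):
    im,d,m=grab(n); cv2.imwrite(f"pics/{n}0.png",im[...,::-1]); np.savez(f"{n}0.npz",im=im,d=d)
    print(n,np.round(m["pose"],3).tolist(),np.round(m["camera_matrix"],1).tolist(),(d>0).mean())
s=r.state();print(s,r.hold_point_z)
E
```

```text
scene [[-0.255, 0.514, -0.819, 1279.521], [0.967, 0.157, -0.202, 253.671], [0.025, -0.843, -0.537, 610.512], [0.0, 0.0, 0.0, 1.0]] [[444.2, 0.0, 312.4], [0.0, 444.2, 240.3], [0.0, 0.0, 1.0]] 0.9918033854166667
top [[0.084, -0.97, 0.23, 272.35], [-0.996, -0.082, 0.017, 55.323], [0.002, -0.23, -0.973, 1052.641], [0.0, 0.0, 0.0, 1.0]] [[434.3, 0.0, 317.7], [0.0, 434.3, 239.5], [0.0, 0.0, 1.0]] 0.9959375
{'time_s': 0.1, 'joints': array([ 1.12369977e+00,  5.27504706e-02,  1.40160385e+00, -2.02602087e-05,
        1.68864858e+00, -7.02979050e-02]), 'dq': array([-0.00130506, -0.0023556 , -0.00373444,  0.00075096,  0.0010432 ,
       -0.00017684]), 'joint_efforts': array([ 6.91378937e-04, -3.82576311e+01, -3.60989392e+01, -1.08996419e-04,
        4.71223830e-03,  2.80032808e-06]), 'tcp_pos': array([193.0344191 , 487.92651575, 230.57863432]), 'tcp_rot': array([-5.88318386e-01, -3.08566635e+00,  2.14934034e-03]), 'wrist_force': array([-0.06247547,  0.28720732,  0.46633079]), 'wrist_torque': array([-0.03918766,  0.05939391, -0.00971525]), 'gripper_force': 0.0, 'gripper_width': 85.67287387028136} 18.700000000000003
```

View pics/scene0.png

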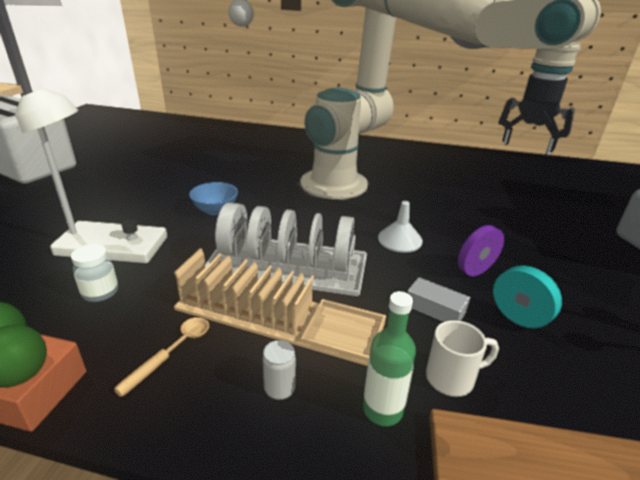

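View pics/top0.png

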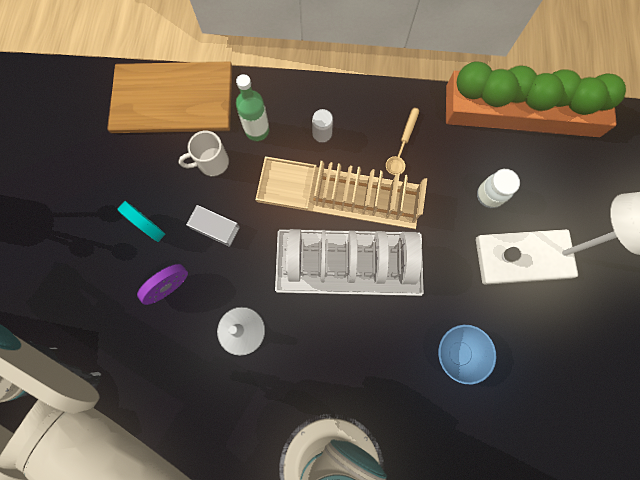

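The scene view shows all five discs in the drainer (around (290,235)), the rack (260,300), the pusher (438,298) and the lamp knob (129,228). In the top view the discs lie at u=293…411, v≈257, the pusher at (213,225) and the knob at (513,254).

```bash
cat > meas.py <<'E'
from h import *
def rect(P):
    (c,s,a)=cv2.minAreaRect(P[:,:2].astype(np.float32)); return np.round(c,1),np.round(s,1),round(a,1)
def comps(M,minn=15):
    n,l,st,ce=cv2.connectedComponentsWithStats(M.astype(np.uint8)); return [(l==i) for i in range(1,n) if st[i,4]>=minn]
if __name__=="__main__":
    W={};I={}
    for n in("scene","top"):
        z=np.load(n+"0.npz"); I[n]=z["im"].astype(int); W[n]=cloud(z["d"],eyes.camera_model(n))
    w=W["top"];im=I["top"];Z=w[...,2]
    print("counter z",[round(float(np.nanmedian(W[n][...,2][(abs(W[n][...,2])<15)])),1) for n in W])
    box=np.zeros(Z.shape,bool);box[225:300,270:430]=1
    for c in comps(box&(Z>105)): P=w[c];print("disc",len(P),rect(P),np.round(P.min(0)),np.round(P.max(0)))
    box[:]=0;box[150:230,250:430]=1
    hsv=cv2.cvtColor(im.astype(np.uint8),cv2.COLOR_RGB2HSV)
    birch=box&(hsv[...,1]>60)&(Z>3)
    cs=comps(birch,300)
    for c in cs:
        low=c&(Z<30);print("rack",c.sum(),rect(w[c]),"low",rect(w[low]))
    for c in comps(box&(Z>78),8): P=w[c];print("wall",len(P),np.round(np.median(P,0),1),rect(P))
    box[:]=0;box[200:250,180:245]=1
    for c in comps(box&(Z>32)):P=w[c];print("pusher",len(P),rect(P),np.median(P[:,2]))
    box[:]=0;box[240:270,495:530]=1
    for c in comps(box&(Z>50)):P=w[c];print("knob",len(P),rect(P),np.median(P[:,2]))
    box[:]=0;box[225:290,470:582]=1
    for c in comps(box&(Z>20)&(Z<36),100):P=w[c];print("lampbase",len(P),rect(P),np.median(P[:,2]))
    w=W["scene"];Z=w[...,2]
    box[:]=0;box[200:260,210:370]=1
    for c in comps(box&(Z>100)): P=w[c];print("S disc",len(P),rect(P),np.round(P.min(0)),np.round(P.max(0)))
    box[:]=0;box[275:325,400:475]=1
    for c in comps(box&(Z>32)):P=w[c];print("S pusher",len(P),rect(P),np.median(P[:,2]))
    box[:]=0;box[210:245,115:140]=1
    for c in comps(box&(Z>45)):P=w[c];print("S knob",len(P),rect(P),np.median(P[:,2]),P[:,2].max())
    box[:]=0;box[230:360,170:390]=1
    for c in comps(box&(Z>75)&(w[...,0]>540),8): P=w[c];print("S wall",len(P),np.round(np.median(P,0),1),rect(P))
E
python3 meas.py
python3 - <<'E'
import cv2,numpy as np
a=cv2.imread("pics/scene0.png")[190:340,165:395];b=cv2.imread("pics/top0.png")[145:300,250:435]
a=cv2.resize(a,(782,510),interpolation=cv2.INTER_CUBIC);cv2.imwrite("pics/c1.png",a)
cv2.imwrite("pics/c2.png",cv2.resize(b,(700,586),interpolation=cv2.INTER_CUBIC))
E
```

```text
counter z [1.0, 1.1]
disc 597 (array([460.9, 122.5]), array([108.8,  26.5]), 3.3) [406. 107. 105.] [515. 138. 143.]
disc 178 (array([465.5,  58. ]), array([107. ,   7.9]), 3.2) [412.  51. 105.] [519.  64. 143.]
disc 362 (array([468.6,  -6.8]), array([107.1,  14.3]), 3.7) [415. -17. 105.] [523.   3. 141.]
disc 512 (array([473.1, -71.6]), array([108.8,  20.8]), 3.7) [419. -85. 105.] [527. -59. 143.]
disc 814 (array([ 477.2, -136.7]), array([107.6,  33.6]), 3.4) [ 423. -155.  105.] [ 531. -118.  143.]
rack 8123 (array([682.3,  24.6]), array([435.8, 206.1]), 86.1) low (array([682.3,  24.6]), array([435.8, 206.1]), 86.1)
wall 116 [648.9  83.4  86.2] (array([649.1,  82.8]), array([ 8.3, 90.4]), 84.7)
wall 110 [643.5  62.3  86. ] (array([647.7,  62.6]), array([ 7.9, 90.9]), 84.9)
wall 116 [643.8  41.4  86.1] (array([645.4,  41. ]), array([ 8.1, 89.5]), 84.8)
wall 114 [641.4  14.6  86.2] (array([642.7,  14.7]), array([ 7.6, 90.5]), 84.7)
wall 109 [640.6  -6.2  86.2] (array([640.1,  -6.6]), array([ 7.8, 89.1]), 84.8)
wall 124 [637.3 -39.1  85.8] (array([637.7, -38.8]), array([ 8.4, 90.2]), 84
[... 1710 characters left out ...]
([636.9, -56.7]), array([ 9.7, 92.3]), 81.5)
S wall 239 [644.2 -37.   82.7] (array([639. , -38.1]), array([10.5, 92. ]), 85.0)
S wall 135 [647.1  -4.   86. ] (array([642.8,  -4. ]), array([ 6.3, 91.5]), 83.2)
S wall 236 [648.2  16.6  82.9] (array([644.3,  15.9]), array([ 9.3, 92.4]), 84.9)
S wall 125 [652.3  43.2  86.2] (array([646. ,  44.2]), array([ 8.1, 93.3]), 81.6)
S wall 228 [652.7  64.2  83.1] (array([648.4,  64. ]), array([ 9.4, 93.5]), 84.5)
S wall 111 [657.2  85.   86.7] (array([650.5,  85.9]), array([ 6.7, 91.4]), 82.6)
S wall 571 [818.7 243.9 152.7] (array([814.2, 240.7]), array([49.7, 21.2]), 21.9)
S wall 517 [808.3  88.   85.8] (array([805.8,  87.7]), array([41.5, 47.5]), 16.8)
```

View pics/c2.png

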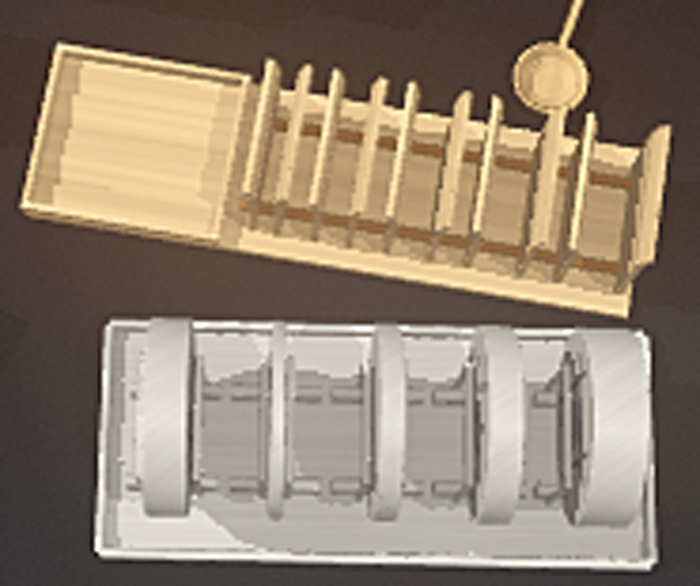

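The crop shows all five slots empty, dowels and tray clear. Thicknesses from the clouds, for increasing y: 32, 20, 14, 8, 26. Switching the lamp on comes first.

```bash
cat > plan.py <<'E'
import sys,json,numpy as np
from station import r
from scipy.spatial.transform import Rotation as R
s=r.state();M=R.from_rotvec(s["tcp_rot"]).as_matrix();p=s["tcp_pos"]
yaw=np.degrees(np.arctan2(M[1,1],M[0,1]));a=np.radians(yaw)
F=np.array([[-np.sin(a)*-1,np.cos(a)*-1,0],[np.cos(a),np.sin(a),0],[0,0,-1]])  # tool x,y,z in world, tool down
print("t",round(s["time_s"],1),"pos",np.round(p,1),"yaw",round(yaw,2),"tilt",np.round(np.degrees(np.arccos(-M[2,2])),2),"w",round(s["gripper_width"],1),"F",np.round(s["wrist_force"],1),"gf",round(s["gripper_force"],1))
for t in json.loads(sys.argv[1]) if len(sys.argv)>1 else []:
    d=F@(np.array(t[:3])-p)/1000; w=-(((t[3]-yaw+180)%360)-180)/30
    print(t,"->",np.round(d,4).tolist(),"wz",round(w,4))
E
python3 plan.py '[[440,100,260,90],[510.5,-383,260,90],[510.5,-383,120,90],[510.5,-383,43,90]]'; python3 -c "
from h import *;from scipy.spatial.transform import Rotation as R
print(R.from_rotvec(r.state()['tcp_rot']).as_matrix().round(3))"
```

```text
t 0.1 pos [193.  487.9 230.6] yaw 68.41 tilt 0.08 w 85.7 F [-0.1  0.3  0.5] gf 0.0
[440, 100, 260, 90] -> [0.3724, -0.2698, -0.0294] wz -0.7196
[510.5, -383, 260, 90] -> [0.6156, -0.693, -0.0294] wz -0.7196
[510.5, -383, 120, 90] -> [0.6156, -0.693, 0.1106] wz -0.7196
[510.5, -383, 43, 90] -> [0.6156, -0.693, 0.1876] wz -0.7196
[[-0.93   0.368 -0.001]
 [ 0.368  0.93  -0.001]
 [ 0.    -0.001 -1.   ]]
```

```bash
sed -i 's/\[-np.sin(a)\*-1,np.cos(a)\*-1,0\]/[-np.sin(a),np.cos(a),0]/' plan.py
python3 -m creep '[[-1,[-0.3724,-0.2698,-0.0294],[0,0,-0.72]],[-1,[-0.3724,-0.2698,-0.0294],[0,0,-0.72]],[-1,[-0.3724,-0.2698,-0.0294],[0,0,-0.72]],[-1,[-0.3724,-0.2698,-0.0294],[0,0,-0.72]],[-1,[-0.3724,-0.2698,-0.0294],[0,0,-0.72]],[-1,[-0.3724,-0.2698,-0.0294],[0,0,-0.72]],[-1,[-0.3724,-0.2698,-0.0294],[0,0,-0.72]],[-1,[-0.3724,-0.2698,-0.0294],[0,0,-0.72]],[-1,[-0.3724,-0.2698,-0.0294],[0,0,-0.72]]]'
python3 plan.py '[[510.5,-383,200,90],[510.5,-383,120,90],[510.5,-383,43,90]]'
```

```text
time_s: 1.23
tcp_pos: [440.7, 98.6, 260.2]
tcp_rot: [-0.006, -3.14, 0.0]
wrist_force: [0.2, -0.3, 0.4]
gripper_width: 85.8
gripper_force: 0.0
t 1.2 pos [440.7  98.6 260.2] yaw 89.79 tilt 0.07 w 85.8 F [ 0.2 -0.3  0.4] gf 0.0
[510.5, -383, 200, 90] -> [-0.0715, -0.4813, 0.0602] wz -0.0068
[510.5, -383, 120, 90] -> [-0.0715, -0.4813, 0.1402] wz -0.0068
[510.5, -383, 43, 90] -> [-0.0715, -0.4813, 0.2172] wz -0.0068
```

```bash
python3 -m creep '[[-0.4,[-0.0715,-0.481,0.06],[0,0,0]],[-0.4,[-0.0715,-0.481,0.06],[0,0,0]],[-0.4,[-0.0715,-0.481,0.06],[0,0,0]],[-0.4,[-0.0715,-0.481,0.06],[0,0,0]],[-0.4,[-0.0715,-0.481,0.06],[0,0,0]],[-0.4,[-0.0715,-0.481,0.06],[0,0,0]],[-0.4,[-0.0715,-0.481,0.06],[0,0,0]],[-0.4,[-0.0715,-0.481,0.06],[0,0,0]],[-0.4,[-0.0715,-0.481,0.06],[0,0,0]],[-0.4,[-0.0715,-0.481,0.14],[0,0,0]],[-0.4,[-0.0715,-0.481,0.14],[0,0,0]],[-0.4,[-0.0715,-0.481,0.14],[0,0,0]]]'
python3 plan.py '[[510.5,-383,42.3,90]]'
```

```text
time_s: 2.72
tcp_pos: [511.8, -379.1, 120.2]
tcp_rot: [0.002, -3.14, -0.003]
wrist_force: [-0.2, 0.3, 0.5]
gripper_width: 59.5
gripper_force: 0.0
t 2.7 pos [ 511.8 -379.1  120.2] yaw 90.09 tilt 0.15 w 59.5 F [-0.2  0.3  0.5] gf 0.0
[510.5, -383, 42.3, 90] -> [0.0013, -0.0039, 0.0779] wz 0.003
```

```bash
python3 - <<'E'
from h import *
im,d,m=grab("scene");cv2.imwrite("pics/k1.png",cv2.resize(im[80:290,0:280,::-1],(800,600)))
E
```

```text
(no output)
```

View pics/k1.png

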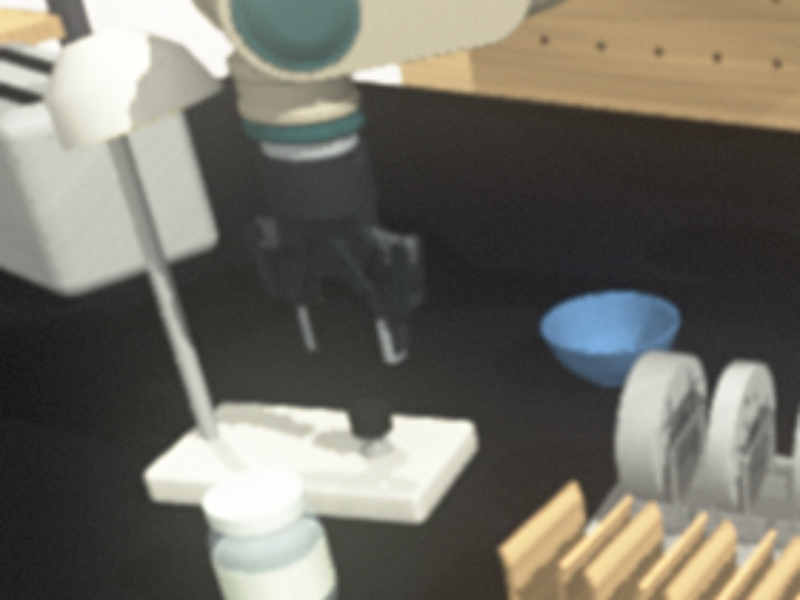

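The crop shows the fingers above the knob cap (371,420), with the wrist close to the shade edge (215,85) but clear of it. I descend slowly.

```bash
python3 -m creep '[[-0.4,[0.0013,-0.0025,0.02],[0,0,0]],[-0.4,[0.0013,-0.0025,0.04],[0,0,0]],[-0.4,[0.0013,-0.0025,0.06],[0,0,0]],[-0.4,[0.0013,-0.0025,0.077],[0,0,0]],[-0.4,[0.0013,-0.0025,0.077],[0,0,0]],[1,[0.0013,-0.0025,0.077],[0,0,0]],[1,[0.0013,-0.0025,0.077],[0,0,0]],[1,[0.0013,-0.0025,0.077],[0,0,0]],[1,[0.0013,-0.0025,0.077],[0,0,0]],[1,[0.0013,-0.0025,0.077],[0,0,0]]]'
```

```text
time_s: 4.03
tcp_pos: [511.0, -384.7, 45.2]
tcp_rot: [0.001, 3.139, -0.005]
wrist_force: [0.9, -5.1, -0.1]
gripper_width: 32.2
gripper_force: 60.3
```

```bash
python3 -m creep '[[1,[0,0,-0.006],[0,0,0]],[1,[0,0,-0.012],[0,0,0]],[1,[0,0,-0.017],[0,0,0]],[1,[0,0,-0.017],[0,0,0]],[1,[0,0,-0.017],[0,0,0]],[-0.4,[0,0,-0.017],[0,0,0]],[-0.4,[0,0,-0.017],[0,0,0]],[-0.4,[0,0,-0.017],[0,0,0]],[-0.4,[0,0,-0.06],[0,0,0]],[-0.4,[0,0,-0.1],[0,0,0]],[-0.4,[0,0,-0.2],[0,0,0]],[-0.4,[0,0,-0.2],[0,0,0]]]'; python3 -m creep '[[-0.4,[0,0.12,0],[0,0,0]],[-0.4,[0,0.12,0],[0,0,0]],[-0.4,[0,0.12,0],[0,0,0]]]'
cat > knob.py <<'E'
from h import *
import sys
for n,(v0,v1,u0,u1) in dict(top=(235,270,495,530),scene=(205,245,115,140)).items():
    im,d,m=grab(n);w=cloud(d,m)[v0:v1,u0:u1];i=im[v0:v1,u0:u1].max(2)
    P=w[(i<90)&(w[...,2]>45)];print(n,len(P),P[:,2].max(),np.percentile(P[:,2],90), "cen",(P[:,:2].max(0)+P[:,:2].min(0))/2)
E
python3 knob.py
python3 plan.py '[[477,-135,240,93.5],[477,-135,160,93.5],[475.5,-71,240,93.5]]'
```

```text
time_s: 5.52
tcp_pos: [510.9, -383.3, 247.9]
tcp_rot: [-0.001, 3.138, -0.004]
wrist_force: [0.0, 0.2, 0.1]
gripper_width: 59.6
gripper_force: 0.0
time_s: 5.9
tcp_pos: [510.8, -259.8, 244.5]
tcp_rot: [-0.007, 3.141, 0.0]
wrist_force: [-0.5, -1.0, 0.5]
gripper_width: 60.1
gripper_force: 0.0
top 2 535.2204512753298 535.0433967674516 cen [ 405.87031554 -157.49110858]
scene 177 90.31770251685168 88.78677915965243 cen [ 511.9381514  -381.80816495]
t 6.0 pos [ 510.6 -262.9  244.1] yaw 90.07 tilt 0.04 w 59.8 F [-0.5 -0.7 -0.3] gf 0.0
[477, -135, 240, 93.5] -> [0.0334, 0.1279, 0.0041] wz -0.1142
[477, -135, 160, 93.5] -> [0.0334, 0.1279, 0.0841] wz -0.1142
[475.5, -71, 240, 93.5] -> [0.0348, 0.1919, 0.0041] wz -0.1142
```

The knob reads about 16 mm higher: the lamp is on. Next is disc32.

```bash
python3 -m creep '[[-0.3,[0.0315,0.1276,0.03],[0,0,-0.114]],[-0.3,[0.0315,0.1276,0.03],[0,0,-0.114]],[-0.3,[0.0315,0.1276,0.03],[0,0,-0.114]],[-0.3,[0.0315,0.1276,0.08],[0,0,-0.114]],[-0.3,[0.0315,0.1276,0.08],[0,0,-0.114]],[-0.3,[0.0315,0.1276,0.08],[0,0,-0.114]],[-0.3,[0.0315,0.1276,0.08],[0,0,-0.114]]]'
python3 plan.py '[[479,-135.3,100,93.5]]'
```

```text
time_s: 6.88
tcp_pos: [479.9, -136.5, 165.8]
tcp_rot: [-0.093, 3.137, -0.002]
wrist_force: [0.4, 0.3, 0.2]
gripper_width: 55.5
gripper_force: 0.0
t 6.9 pos [ 479.9 -136.5  165.8] yaw 93.38 tilt 0.19 w 55.5 F [0.4 0.3 0.2] gf 0.0
[479, -135.3, 100, 93.5] -> [0.0008, 0.0013, 0.0658] wz -0.0039
```

```bash
python3 -m creep '[[-0.3,[0.0008,0.0013,0.03],[0,0,0]],[-0.3,[0.0008,0.0013,0.05],[0,0,0]],[-0.3,[0.0008,0.0013,0.0655],[0,0,0]],[-0.3,[0.0008,0.0013,0.0655],[0,0,0]],[1,[0.0008,0.0013,0.0655],[0,0,0]],[1,[0.0008,0.0013,0.0655],[0,0,0]],[1,[0.0008,0.0013,0.0655],[0,0,0]],[1,[0.0008,0.0013,0.0655],[0,0,0]],[1,[0.0008,0.0013,0.0655],[0,0,0]]]'; python3 plan.py
```

```text
time_s: 8.0
tcp_pos: [478.8, -134.8, 99.5]
tcp_rot: [-0.094, 3.138, -0.002]
wrist_force: [0.2, -2.2, 5.5]
gripper_width: 31.4
gripper_force: 59.7
t 8.0 pos [ 478.8 -134.8   99.5] yaw 93.43 tilt 0.16 w 31.4 F [ 0.2 -2.2  5.5] gf 59.7
```

```bash
python3 -m creep '[[1,[0,0,-0.03],[0,0,0]],[1,[0,0,-0.08],[0,0,0]],[1,[0,0,-0.13],[0,0,0]],[1,[0,0,-0.14],[0,0,0]],[1,[0,0,-0.14],[0,0,0]]]'; python3 plan.py '[[628.9,-140.9,200,84.7]]'
```

```text
time_s: 8.62
tcp_pos: [477.8, -134.1, 236.9]
tcp_rot: [0.094, -3.139, -0.001]
wrist_force: [-0.3, 1.0, -4.5]
gripper_width: 31.5
gripper_force: 61.3
t 8.6 pos [ 477.8 -134.1  236.9] yaw 93.44 tilt 0.09 w 31.5 F [-0.3  1.  -4.5] gf 61.3
[628.9, -140.9, 200, 84.7] -> [-0.1505, -0.0158, 0.0369] wz 0.2913
```

```bash
python3 -m creep '[[1,[-0.05,-0.005,0],[0,0,0.1]],[1,[-0.1,-0.01,0],[0,0,0.2]],[1,[-0.1505,-0.0158,0.02],[0,0,0.291]],[1,[-0.1505,-0.0158,0.037],[0,0,0.291]],[1,[-0.1505,-0.0158,0.037],[0,0,0.291]],[1,[-0.1505,-0.0158,0.037],[0,0,0.291]]]'; python3 plan.py '[[628.9,-140.9,94,84.7]]'
cat > chk.py <<'E'
from meas import *
# held disc & wall tops seen by both cameras
for n in("scene","top"):
    im,d,m=grab(n);w=cloud(d,m);Z=w[...,2];hsv=cv2.cvtColor(im,cv2.COLOR_RGB2HSV)
    st=r.state();p=st["tcp_pos"]
    near=(abs(w[...,0]-p[0])<75)&(abs(w[...,1]-p[1])<45)&(Z>p[2]-80)&(Z<p[2]+25)
    g=near&(hsv[...,1]<70)&(hsv[...,2]>110)
    P=w[g]
    if len(P): print(n,"held",len(P),rect(P),"z",np.round([P[:,2].min(),P[:,2].max()]),"tcp",np.round(p,1))
E
python3 chk.py
```

```text
time_s: 9.38
tcp_pos: [628.6, -141.2, 202.4]
tcp_rot: [0.145, 3.137, -0.0]
wrist_force: [1.0, -0.5, -3.2]
gripper_width: 31.5
gripper_force: 60.9
t 9.4 pos [ 628.6 -141.2  202.4] yaw 84.7 tilt 0.08 w 31.5 F [ 1.  -0.5 -3.2] gf 60.9
[628.9, -140.9, 94, 84.7] -> [-0.0003, 0.0003, 0.1084] wz -0.0001
scene held 1951 (array([ 631. , -129.6]), array([ 37.4, 123.1]), 72.9) z [123. 228.] tcp [ 628.9 -141.3  203.3]
```

```bash
python3 -m creep '[[1,[0,0,0.03],[0,0,0]],[1,[0,0,0.045],[0,0,0]],[1,[0,0,0.06],[0,0,0]],[1,[0,0,0.06],[0,0,0]]]';  python3 -m creep '[[1,[0,0,0.01],[0,0,0]],[1,[0,0,0.02],[0,0,0]],[1,[0,0,0.03],[0,0,0]],[1,[0,0,0.03],[0,0,0]]]'; python3 plan.py '[[628.9,-140.9,94,84.7]]'
python3 - <<'E'
from h import *
im,d,m=grab("scene");a=cv2.resize(im[180:340,165:365,::-1],(700,560))
cv2.imwrite("pics/d1.png",a)
E
```

```text
time_s: 9.98
tcp_pos: [628.6, -141.0, 140.1]
tcp_rot: [-0.145, -3.136, -0.001]
wrist_force: [0.5, 0.3, -3.5]
gripper_width: 31.3
gripper_force: 61.0
time_s: 10.48
tcp_pos: [628.6, -140.9, 109.7]
tcp_rot: [-0.145, -3.136, -0.001]
wrist_force: [-0.3, -0.6, -3.5]
gripper_width: 31.4
gripper_force: 61.0
t 10.5 pos [ 628.6 -140.9  109.7] yaw 84.7 tilt 0.14 w 31.4 F [-0.3 -0.6 -3.5] gf 61.0
[628.9, -140.9, 94, 84.7] -> [-0.0003, 0.0001, 0.0157] wz -0.0001
```

View pics/d1.png

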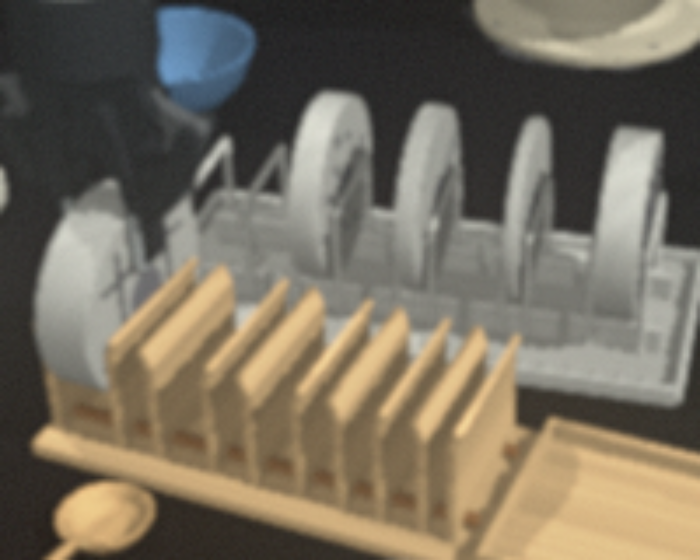

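The crop shows disc32 at (85,290), left of the second wall and inside the first slot, with no contact force. I lower it and release.

```bash
python3 -m creep '[[1,[0,0,0.008],[0,0,0]],[1,[0,0,0.014],[0,0,0]],[1,[0,0,0.0165],[0,0,0]],[1,[0,0,0.0165],[0,0,0]]]'; python3 -m creep '[[0.05,[0,0,0],[0,0,0]],[0.05,[0,0,0],[0,0,0]],[0.05,[0,0,0],[0,0,0]],[0.05,[0,0,-0.03],[0,0,0]],[0.05,[0,0,-0.08],[0,0,0]],[0.05,[0,0,-0.08],[0,0,0]]]'; python3 plan.py '[[475.2,-70.7,180,93.5],[475.2,-70.7,100,93.5]]'
```

```text
time_s: 11.02
tcp_pos: [629.2, -141.1, 94.6]
tcp_rot: [0.145, 3.138, 0.0]
wrist_force: [0.1, 0.3, -3.0]
gripper_width: 31.2
gripper_force: 61.1
time_s: 11.78
tcp_pos: [631.3, -141.7, 180.9]
tcp_rot: [0.145, 3.128, -0.004]
wrist_force: [0.1, 0.6, -0.5]
gripper_width: 40.5
gripper_force: 0.0
t 11.8 pos [ 631.3 -141.7  180.9] yaw 84.7 tilt 0.59 w 40.5 F [ 0.1  0.6 -0.5] gf 0.0
[475.2, -70.7, 180, 93.5] -> [0.162, 0.0563, 0.0009] wz -0.2932
[475.2, -70.7, 100, 93.5] -> [0.162, 0.0563, 0.0809] wz -0.2932
```

```bash
python3 -m creep '[[-0.05,[0.162,0.056,0],[0,0,-0.293]],[-0.05,[0.162,0.056,0],[0,0,-0.293]],[-0.05,[0.162,0.056,0],[0,0,-0.293]],[-0.05,[0.162,0.056,0],[0,0,-0.293]],[-0.05,[0.162,0.056,0],[0,0,-0.293]],[-0.05,[0.162,0.056,0],[0,0,-0.293]]]'; python3 plan.py '[[475.2,-70.7,100,93.5]]'
cat > seat.py <<'E'
from meas import *
im,d,m=grab("scene");w=cloud(d,m);Z=w[...,2];hsv=cv2.cvtColor(im,cv2.COLOR_RGB2HSV)
# discs standing in rack: grey points around row x~625..660
g=(hsv[...,1]<70)&(Z>95)&(Z<150)&(w[...,0]>560)&(w[...,0]<715)&(w[...,1]>-190)&(w[...,1]<120)
for c in comps(g,20): P=w[c];print("in rack",len(P),rect(P),"ztop",round(np.percentile(P[:,2],99),1))
E
python3 seat.py
```

```text
time_s: 12.52
tcp_pos: [473.9, -70.8, 174.7]
tcp_rot: [-0.095, 3.14, -0.0]
wrist_force: [0.5, -0.3, 0.2]
gripper_width: 45.3
gripper_force: 0.0
t 12.5 pos [473.9 -70.8 174.7] yaw 93.47 tilt 0.02 w 45.3 F [ 0.5 -0.3  0.2] gf 0.0
[475.2, -70.7, 100, 93.5] -> [-0.0013, 0.0, 0.0747] wz -0.001
in rack 974 (array([ 631.1, -138.5]), array([ 34.4, 109.3]), 84.6) ztop 133.6
```

disc32 is seated (top ≈133). Next is disc20.

```bash
python3 -m creep '[[-0.05,[-0.001,0,0.035],[0,0,0]],[-0.05,[-0.001,0,0.055],[0,0,0]],[-0.05,[-0.001,0,0.0747],[0,0,0]],[-0.05,[-0.001,0,0.0747],[0,0,0]],[1,[-0.001,0,0.0747],[0,0,0]],[1,[-0.001,0,0.0747],[0,0,0]],[1,[-0.001,0,0.0747],[0,0,0]],[1,[-0.001,0,0.0747],[0,0,0]],[1,[-0.001,0,0.0747],[0,0,0]]]'; python3 plan.py;  python3 -m creep '[[1,[0,0,-0.03],[0,0,0]],[1,[0,0,-0.08],[0,0,0]],[1,[0,0,-0.13],[0,0,0]],[1,[0,0,-0.14],[0,0,0]],[1,[0,0,-0.14],[0,0,0]],[1,[0,0,-0.14],[0,0,0]]]'; python3 plan.py '[[639.9,-21.8,200,84.7]]'
```

```text
time_s: 13.7
tcp_pos: [474.8, -70.6, 101.1]
tcp_rot: [-0.096, 3.138, -0.001]
wrist_force: [0.7, -1.7, 5.6]
gripper_width: 19.4
gripper_force: 59.0
t 13.7 pos [474.8 -70.6 101.1] yaw 93.49 tilt 0.14 w 19.4 F [ 0.7 -1.7  5.6] gf 59.0
time_s: 14.45
tcp_pos: [473.3, -70.1, 237.5]
tcp_rot: [0.096, -3.136, -0.002]
wrist_force: [0.1, -0.3, -2.8]
gripper_width: 19.2
gripper_force: 59.7
t 14.4 pos [473.3 -70.1 237.5] yaw 93.49 tilt 0.25 w 19.2 F [ 0.1 -0.3 -2.8] gf 59.7
[639.9, -21.8, 200, 84.7] -> [-0.1693, 0.0381, 0.0375] wz 0.2931
```

```bash
python3 -m creep '[[1,[-0.05,0.012,0],[0,0,0.1]],[1,[-0.1,0.024,0],[0,0,0.2]],[1,[-0.1693,0.0381,0.01],[0,0,0.293]],[1,[-0.1693,0.0381,0.037],[0,0,0.293]],[1,[-0.1693,0.0381,0.037],[0,0,0.293]],[1,[-0.1693,0.0381,0.037],[0,0,0.293]],[1,[-0.1693,0.0381,0.037],[0,0,0.293]]]'; python3 plan.py '[[639.9,-21.8,150,84.7],[639.9,-21.8,95.5,84.7]]'
```

```text
time_s: 15.32
tcp_pos: [640.6, -22.4, 205.2]
tcp_rot: [0.146, 3.135, -0.0]
wrist_force: [0.5, -0.3, -2.1]
gripper_width: 19.3
gripper_force: 59.5
t 15.3 pos [640.6 -22.4 205.2] yaw 84.67 tilt 0.18 w 19.3 F [ 0.5 -0.3 -2.1] gf 59.5
[639.9, -21.8, 150, 84.7] -> [0.0008, 0.0005, 0.0552] wz -0.0009
[639.9, -21.8, 95.5, 84.7] -> [0.0008, 0.0005, 0.1097] wz -0.0009
```

```bash
python3 -m creep '[[1,[0.0004,0.0006,0.03],[0,0,0]],[1,[0.0004,0.0006,0.05],[0,0,0]],[1,[0.0004,0.0006,0.065],[0,0,0]],[1,[0.0004,0.0006,0.075],[0,0,0]],[1,[0.0004,0.0006,0.085],[0,0,0]],[1,[0.0004,0.0006,0.085],[0,0,0]]]';  python3 plan.py '[[639.9,-21.8,95,84.7]]'
```

```text
time_s: 16.08
tcp_pos: [640.1, -21.3, 117.2]
tcp_rot: [-0.145, -3.137, -0.0]
wrist_force: [0.5, 1.5, -1.4]
gripper_width: 19.1
gripper_force: 59.7
t 16.1 pos [640.1 -21.3 117.2] yaw 84.7 tilt 0.07 w 19.1 F [ 0.5  1.5 -1.4] gf 59.7
[639.9, -21.8, 95, 84.7] -> [0.0002, -0.0005, 0.0222] wz 0.0
```

```bash
python3 -m creep '[[1,[0,-0.0003,0.01],[0,0,0]],[1,[0,-0.0003,0.018],[0,0,0]],[1,[0,-0.0003,0.0225],[0,0,0]],[1,[0,-0.0003,0.0225],[0,0,0]]]'; python3 -m creep '[[0.3,[0,0,0],[0,0,0]],[0.3,[0,0,0],[0,0,0]],[0.3,[0,0,0],[0,0,0]],[0.3,[0,0,-0.03],[0,0,0]],[0.3,[0,0,-0.08],[0,0,0]],[0.3,[0,0,-0.08],[0,0,0]],[0.3,[0,0,-0.08],[0,0,0]]]'; python3 plan.py '[[471.3,-5.9,180,93.5]]'
```

```text
time_s: 16.58
tcp_pos: [640.7, -21.7, 95.7]
tcp_rot: [0.145, 3.137, 0.0]
wrist_force: [0.9, -0.3, -1.6]
gripper_width: 19.1
gripper_force: 59.8
time_s: 17.45
tcp_pos: [640.2, -21.6, 175.1]
tcp_rot: [-0.145, -3.138, -0.0]
wrist_force: [-1.2, -0.3, -0.1]
gripper_width: 29.9
gripper_force: 0.0
t 17.4 pos [640.2 -21.6 175.1] yaw 84.7 tilt 0.02 w 29.9 F [-1.2 -0.3 -0.1] gf 0.0
[471.3, -5.9, 180, 93.5] -> [0.1696, 0.0, -0.0049] wz -0.2933
```

```bash
python3 -m creep '[[0.06,[0.1696,0,-0.005],[0,0,-0.293]],[0.06,[0.1696,0,-0.005],[0,0,-0.293]],[0.06,[0.1696,0,-0.005],[0,0,-0.293]],[0.06,[0.1696,0,-0.005],[0,0,-0.293]],[0.06,[0.1696,0,-0.005],[0,0,-0.293]],[0.06,[0.1696,0,-0.005],[0,0,-0.293]]]'; python3 seat.py; python3 plan.py '[[471.3,-5.9,100,93.5]]'
```

```text
time_s: 18.2
tcp_pos: [472.1, -6.1, 180.0]
tcp_rot: [0.096, -3.139, -0.0]
wrist_force: [-0.2, -0.9, -0.6]
gripper_width: 40.4
gripper_force: 0.0
in rack 974 (array([ 630.5, -138.4]), array([ 33.9, 110.8]), 84.3) ztop 133.5
in rack 721 (array([642.3, -20. ]), array([ 22. , 108.8]), 84.8) ztop 133.5
t 18.2 pos [472.1  -6.1 180. ] yaw 93.48 tilt 0.05 w 40.4 F [ 0.  -0.5 -0.5] gf 0.0
[471.3, -5.9, 100, 93.5] -> [0.0008, 0.0003, 0.08] wz -0.0006
```

disc20 is seated. Next is disc14.

```bash
python3 -m creep '[[0.06,[0.0008,0.0003,0.035],[0,0,0]],[0.06,[0.0008,0.0003,0.06],[0,0,0]],[0.06,[0.0008,0.0003,0.08],[0,0,0]],[0.06,[0.0008,0.0003,0.08],[0,0,0]],[1,[0.0008,0.0003,0.08],[0,0,0]],[1,[0.0008,0.0003,0.08],[0,0,0]],[1,[0.0008,0.0003,0.08],[0,0,0]],[1,[0.0008,0.0003,0.08],[0,0,0]],[1,[0.0008,0.0003,0.08],[0,0,0]]]'; python3 plan.py;  python3 -m creep '[[1,[0,0,-0.03],[0,0,0]],[1,[0,0,-0.08],[0,0,0]],[1,[0,0,-0.13],[0,0,0]],[1,[0,0,-0.14],[0,0,0]],[1,[0,0,-0.14],[0,0,0]],[1,[0,0,-0.14],[0,0,0]]]'; python3 plan.py '[[644.6,29,200,84.7]]'
```

```text
time_s: 19.38
tcp_pos: [471.4, -5.7, 101.6]
tcp_rot: [-0.096, 3.138, -0.0]
wrist_force: [0.5, -0.1, 6.3]
gripper_width: 13.1
gripper_force: 59.1
t 19.4 pos [471.4  -5.7 101.6] yaw 93.49 tilt 0.14 w 13.1 F [ 0.5 -0.1  6.3] gf 59.1
time_s: 20.12
tcp_pos: [469.9, -5.7, 238.0]
tcp_rot: [0.095, -3.136, -0.001]
wrist_force: [-0.4, -0.2, -2.2]
gripper_width: 13.8
gripper_force: 58.9
t 20.1 pos [469.9  -5.7 238. ] yaw 93.49 tilt 0.24 w 13.8 F [-0.4 -0.2 -2.2] gf 58.9
[644.6, 29, 200, 84.7] -> [-0.1765, 0.024, 0.038] wz 0.2929
```

```bash
python3 -m creep '[[1,[-0.05,0.008,0],[0,0,0.1]],[1,[-0.1,0.016,0],[0,0,0.2]],[1,[-0.1765,0.024,0.01],[0,0,0.293]],[1,[-0.1765,0.024,0.038],[0,0,0.293]],[1,[-0.1765,0.024,0.038],[0,0,0.293]],[1,[-0.1765,0.024,0.038],[0,0,0.293]],[1,[-0.1765,0.024,0.038],[0,0,0.293]]]'; python3 plan.py '[[644.6,29,95.5,84.7]]'
```

```text
time_s: 21.0
tcp_pos: [645.2, 28.8, 204.7]
tcp_rot: [0.145, 3.135, 0.0]
wrist_force: [-0.5, 0.4, -2.3]
gripper_width: 13.4
gripper_force: 58.6
t 21.0 pos [645.2  28.8 204.7] yaw 84.69 tilt 0.17 w 13.4 F [-0.5  0.4 -2.3] gf 58.6
[644.6, 29, 95.5, 84.7] -> [0.0007, 0.0002, 0.1092] wz -0.0004
```

```bash
python3 -m creep '[[1,[0.0004,0.0001,0.03],[0,0,0]],[1,[0.0004,0.0001,0.05],[0,0,0]],[1,[0.0004,0.0001,0.065],[0,0,0]],[1,[0.0004,0.0001,0.075],[0,0,0]],[1,[0.0004,0.0001,0.085],[0,0,0]],[1,[0.0004,0.0001,0.085],[0,0,0]]]';  python3 plan.py '[[644.6,29,95,84.7]]'
```

```text
time_s: 21.75
tcp_pos: [644.7, 29.1, 116.7]
tcp_rot: [-0.145, -3.137, -0.0]
wrist_force: [0.8, 1.0, -2.6]
gripper_width: 13.3
gripper_force: 58.7
t 21.8 pos [644.7  29.1 116.7] yaw 84.7 tilt 0.07 w 13.3 F [ 0.8  1.  -2.6] gf 58.7
[644.6, 29, 95, 84.7] -> [0.0001, -0.0001, 0.0217] wz 0.0001
```

```bash
python3 -m creep '[[1,[0,0,0.01],[0,0,0]],[1,[0,0,0.018],[0,0,0]],[1,[0,0,0.022],[0,0,0]],[1,[0,0,0.022],[0,0,0]]]'; python3 -m creep '[[0.44,[0,0,0],[0,0,0]],[0.44,[0,0,0],[0,0,0]],[0.44,[0,0,0],[0,0,0]],[0.44,[0,0,-0.03],[0,0,0]],[0.44,[0,0,-0.08],[0,0,0]],[0.44,[0,0,-0.08],[0,0,0]],[0.44,[0,0,-0.08],[0,0,0]]]'; python3 plan.py '[[467.2,59.2,180,93.5]]'
```

```text
time_s: 22.25
tcp_pos: [645.8, 29.0, 96.3]
tcp_rot: [0.145, 3.136, 0.0]
wrist_force: [2.5, -0.2, -0.0]
gripper_width: 13.3
gripper_force: 59.1
time_s: 23.12
tcp_pos: [644.8, 29.1, 175.0]
tcp_rot: [-0.145, -3.138, -0.0]
wrist_force: [0.2, -0.5, -0.2]
gripper_width: 23.9
gripper_force: 0.0
t 23.1 pos [644.8  29.1 175. ] yaw 84.7 tilt 0.03 w 23.9 F [ 0.2 -0.5 -0.2] gf 0.0
[467.2, 59.2, 180, 93.5] -> [0.1796, 0.0136, -0.005] wz -0.2932
```

```bash
python3 -m creep '[[0.2,[0.1796,0.0136,-0.005],[0,0,-0.293]],[0.2,[0.1796,0.0136,-0.005],[0,0,-0.293]],[0.2,[0.1796,0.0136,-0.005],[0,0,-0.293]],[0.2,[0.1796,0.0136,-0.005],[0,0,-0.293]],[0.2,[0.1796,0.0136,-0.005],[0,0,-0.293]],[0.2,[0.1796,0.0136,-0.005],[0,0,-0.293]]]'; python3 seat.py; python3 plan.py '[[467.2,59.2,100,93.5]]'
```

```text
time_s: 23.88
tcp_pos: [468.3, 59.0, 180.1]
tcp_rot: [0.095, -3.14, -0.0]
wrist_force: [0.4, 0.3, -0.3]
gripper_width: 34.4
gripper_force: 0.0
in rack 975 (array([ 631. , -138.3]), array([ 33.8, 111.7]), 84.5) ztop 133.7
in rack 720 (array([643. , -18.8]), array([ 22.9, 109.6]), 84.1) ztop 133.5
in rack 588 (array([645.8,  31. ]), array([ 15.4, 111.4]), 84.7) ztop 133.3
t 23.9 pos [468.2  59.  180.1] yaw 93.47 tilt 0.04 w 33.9 F [-0.   0.2 -0.8] gf 0.0
[467.2, 59.2, 100, 93.5] -> [0.001, 0.0002, 0.0801] wz -0.0011
```

disc14 is seated. Next is disc8.

```bash
python3 -m creep '[[0.2,[0.001,0.0003,0.035],[0,0,0]],[0.2,[0.001,0.0003,0.06],[0,0,0]],[0.2,[0.001,0.0003,0.08],[0,0,0]],[0.2,[0.001,0.0003,0.08],[0,0,0]],[1,[0.001,0.0003,0.08],[0,0,0]],[1,[0.001,0.0003,0.08],[0,0,0]],[1,[0.001,0.0003,0.08],[0,0,0]],[1,[0.001,0.0003,0.08],[0,0,0]],[1,[0.001,0.0003,0.08],[0,0,0]]]'; python3 plan.py;  python3 -m creep '[[1,[0,0,-0.03],[0,0,0]],[1,[0,0,-0.08],[0,0,0]],[1,[0,0,-0.13],[0,0,0]],[1,[0,0,-0.14],[0,0,0]],[1,[0,0,-0.14],[0,0,0]],[1,[0,0,-0.14],[0,0,0]]]'; python3 plan.py '[[648.9,73.8,200,84.7]]'
```

```text
time_s: 25.05
tcp_pos: [467.2, 59.3, 101.6]
tcp_rot: [-0.095, 3.138, -0.001]
wrist_force: [1.4, -1.3, 5.9]
gripper_width: 7.2
gripper_force: 59.7
t 25.1 pos [467.2  59.3 101.6] yaw 93.48 tilt 0.14 w 7.2 F [ 1.4 -1.3  5.9] gf 59.7
time_s: 25.8
tcp_pos: [465.6, 59.5, 238.2]
tcp_rot: [0.096, -3.136, -0.0]
wrist_force: [-0.3, -0.3, -1.7]
gripper_width: 7.4
gripper_force: 58.9
t 25.8 pos [465.6  59.5 238.2] yaw 93.5 tilt 0.23 w 7.4 F [-0.3 -0.3 -1.7] gf 58.9
[648.9, 73.8, 200, 84.7] -> [-0.1838, 0.0031, 0.0382] wz 0.2933
```

```bash
python3 -m creep '[[1,[-0.05,0.001,0],[0,0,0.1]],[1,[-0.1,0.002,0],[0,0,0.2]],[1,[-0.1838,0.0031,0.01],[0,0,0.293]],[1,[-0.1838,0.0031,0.038],[0,0,0.293]],[1,[-0.1838,0.0031,0.038],[0,0,0.293]],[1,[-0.1838,0.0031,0.038],[0,0,0.293]],[1,[-0.1838,0.0031,0.038],[0,0,0.293]]]'; python3 plan.py '[[648.9,73.8,95.5,84.7]]'
```

```text
time_s: 26.68
tcp_pos: [649.5, 73.8, 204.5]
tcp_rot: [0.145, 3.136, 0.001]
wrist_force: [-0.8, 0.2, -0.7]
gripper_width: 7.2
gripper_force: 58.7
t 26.7 pos [649.5  73.8 204.5] yaw 84.7 tilt 0.16 w 7.2 F [-0.8  0.2 -0.7] gf 58.7
[648.9, 73.8, 95.5, 84.7] -> [0.0006, -0.0, 0.109] wz 0.0002
```

```bash
python3 -m creep '[[1,[0.0004,0,0.03],[0,0,0]],[1,[0.0004,0,0.05],[0,0,0]],[1,[0.0004,0,0.065],[0,0,0]],[1,[0.0004,0,0.075],[0,0,0]],[1,[0.0004,0,0.085],[0,0,0]],[1,[0.0004,0,0.085],[0,0,0]]]';  python3 plan.py '[[648.9,73.8,95,84.7]]'
```

```text
time_s: 27.42
tcp_pos: [649.0, 73.8, 116.7]
tcp_rot: [-0.145, -3.137, 0.0]
wrist_force: [0.5, 0.1, -0.7]
gripper_width: 6.9
gripper_force: 58.8
t 27.4 pos [649.   73.8 116.7] yaw 84.7 tilt 0.07 w 6.9 F [ 0.5  0.1 -0.7] gf 58.8
[648.9, 73.8, 95, 84.7] -> [0.0001, 0.0, 0.0217] wz -0.0
```

```bash
python3 -m creep '[[1,[0,0,0.01],[0,0,0]],[1,[0,0,0.018],[0,0,0]],[1,[0,0,0.022],[0,0,0]],[1,[0,0,0.022],[0,0,0]]]'; python3 -m creep '[[0.58,[0,0,0],[0,0,0]],[0.58,[0,0,0],[0,0,0]],[0.58,[0,0,0],[0,0,0]],[0.58,[0,0,-0.03],[0,0,0]],[0.58,[0,0,-0.08],[0,0,0]],[0.58,[0,0,-0.08],[0,0,0]],[0.58,[0,0,-0.08],[0,0,0]]]'; python3 plan.py '[[463.2,123.8,180,93.5]]'
```

```text
time_s: 27.92
tcp_pos: [650.0, 73.7, 96.1]
tcp_rot: [0.145, 3.136, 0.0]
wrist_force: [3.7, -1.2, 0.5]
gripper_width: 7.4
gripper_force: 59.3
time_s: 28.8
tcp_pos: [649.0, 73.8, 175.0]
tcp_rot: [-0.145, -3.138, -0.0]
wrist_force: [-0.7, 0.2, -0.2]
gripper_width: 18.1
gripper_force: 0.0
t 28.8 pos [649.   73.8 175. ] yaw 84.7 tilt 0.04 w 18.1 F [-0.7  0.2 -0.2] gf 0.0
[463.2, 123.8, 180, 93.5] -> [0.1897, 0.0326, -0.005] wz -0.2933
```

```bash
python3 -m creep '[[-0.17,[0.1897,0.0326,-0.005],[0,0,-0.293]],[-0.17,[0.1897,0.0326,-0.005],[0,0,-0.293]],[-0.17,[0.1897,0.0326,-0.005],[0,0,-0.293]],[-0.17,[0.1897,0.0326,-0.005],[0,0,-0.293]],[-0.17,[0.1897,0.0326,-0.005],[0,0,-0.293]],[-0.17,[0.1897,0.0326,-0.005],[0,0,-0.293]]]'; python3 seat.py; python3 plan.py '[[463.2,123.8,100,93.5]]'
```

```text
time_s: 29.55
tcp_pos: [464.4, 123.5, 180.2]
tcp_rot: [0.095, -3.14, 0.0]
wrist_force: [0.8, -0.2, -0.5]
gripper_width: 49.8
gripper_force: 0.0
in rack 971 (array([ 631.9, -138.3]), array([ 34.8, 111.8]), 84.4) ztop 133.7
in rack 727 (array([643.2, -19.7]), array([ 21. , 107.8]), 84.6) ztop 133.4
in rack 582 (array([646.4,  31. ]), array([ 15.4, 109.4]), 84.0) ztop 133.6
in rack 429 (array([651.9,  75.4]), array([  9.3, 109. ]), 84.6) ztop 133.0
t 29.6 pos [464.4 123.4 180.2] yaw 93.44 tilt 0.02 w 49.6 F [ 0.4 -0.3 -0.1] gf 0.0
[463.2, 123.8, 100, 93.5] -> [0.0011, 0.0004, 0.0802] wz -0.0019
```

disc8 is seated. disc26 is the last disc.

```bash
python3 -m creep '[[-0.17,[0.001,0.0005,0.035],[0,0,0]],[-0.17,[0.001,0.0005,0.06],[0,0,0]],[-0.17,[0.001,0.0005,0.08],[0,0,0]],[-0.17,[0.001,0.0005,0.08],[0,0,0]],[1,[0.001,0.0005,0.08],[0,0,0]],[1,[0.001,0.0005,0.08],[0,0,0]],[1,[0.001,0.0005,0.08],[0,0,0]],[1,[0.001,0.0005,0.08],[0,0,0]],[1,[0.001,0.0005,0.08],[0,0,0]]]'; python3 plan.py;  python3 -m creep '[[1,[0,0,-0.03],[0,0,0]],[1,[0,0,-0.08],[0,0,0]],[1,[0,0,-0.13],[0,0,0]],[1,[0,0,-0.145],[0,0,0]],[1,[0,0,-0.145],[0,0,0]],[1,[0,0,-0.145],[0,0,0]]]'; python3 plan.py '[[634.8,-78.2,235,84.7],[634.8,-78.2,205,84.7]]'
```

```text
time_s: 30.72
tcp_pos: [463.2, 124.3, 101.6]
tcp_rot: [-0.096, 3.138, 0.0]
wrist_force: [1.0, -0.9, 5.9]
gripper_width: 25.2
gripper_force: 60.5
t 30.7 pos [463.2 124.3 101.6] yaw 93.49 tilt 0.15 w 25.2 F [ 1.  -0.9  5.9] gf 60.5
time_s: 31.48
tcp_pos: [461.5, 124.1, 242.6]
tcp_rot: [0.096, -3.135, 0.001]
wrist_force: [0.3, 0.0, -2.2]
gripper_width: 25.2
gripper_force: 60.0
t 31.5 pos [461.5 124.1 242.6] yaw 93.49 tilt 0.27 w 25.2 F [ 0.3  0.  -2.2] gf 60.0
[634.8, -78.2, 235, 84.7] -> [-0.1607, -0.2124, 0.0076] wz 0.2931
[634.8, -78.2, 205, 84.7] -> [-0.1607, -0.2124, 0.0376] wz 0.2931
```

```bash
python3 -m creep '[[1,[-0.035,-0.046,0],[0,0,0.07]],[1,[-0.07,-0.092,0],[0,0,0.14]],[1,[-0.105,-0.138,0],[0,0,0.21]],[1,[-0.14,-0.184,0],[0,0,0.28]],[1,[-0.1607,-0.2124,0],[0,0,0.293]],[1,[-0.1607,-0.2124,0.037],[0,0,0.293]],[1,[-0.1607,-0.2124,0.037],[0,0,0.293]],[1,[-0.1607,-0.2124,0.037],[0,0,0.293]],[1,[-0.1607,-0.2124,0.037],[0,0,0.293]]]'; python3 plan.py '[[634.8,-78.2,95.5,84.7]]'
```

```text
time_s: 32.6
tcp_pos: [636.1, -77.6, 210.3]
tcp_rot: [0.144, 3.136, -0.0]
wrist_force: [-0.7, -0.2, -3.6]
gripper_width: 25.0
gripper_force: 60.1
t 32.6 pos [636.1 -77.6 210.3] yaw 84.74 tilt 0.15 w 25.0 F [-0.7 -0.2 -3.6] gf 60.1
[634.8, -78.2, 95.5, 84.7] -> [0.0012, -0.0007, 0.1148] wz 0.0013
```

```bash
python3 -m creep '[[1,[0.0006,-0.0005,0.035],[0,0,0]],[1,[0.0006,-0.0005,0.055],[0,0,0]],[1,[0.0006,-0.0005,0.07],[0,0,0]],[1,[0.0006,-0.0005,0.08],[0,0,0]],[1,[0.0006,-0.0005,0.09],[0,0,0]],[1,[0.0006,-0.0005,0.09],[0,0,0]]]';  python3 plan.py '[[634.8,-78.2,95,84.7]]'
```

```text
time_s: 33.35
tcp_pos: [634.8, -78.4, 117.8]
tcp_rot: [-0.145, -3.137, -0.0]
wrist_force: [-1.2, -0.7, -3.8]
gripper_width: 25.6
gripper_force: 60.3
t 33.4 pos [634.8 -78.4 117.8] yaw 84.7 tilt 0.06 w 25.6 F [-1.2 -0.7 -3.8] gf 60.3
[634.8, -78.2, 95, 84.7] -> [0.0, 0.0002, 0.0228] wz -0.0
```

```bash
python3 -m creep '[[1,[0,0,0.01],[0,0,0]],[1,[0,0,0.018],[0,0,0]],[1,[0,0,0.023],[0,0,0]],[1,[0,0,0.023],[0,0,0]]]'; python3 -m creep '[[0.16,[0,0,0],[0,0,0]],[0.16,[0,0,0],[0,0,0]],[0.16,[0,0,0],[0,0,0]],[0.16,[0,0,-0.03],[0,0,0]],[0.16,[0,0,-0.09],[0,0,0]],[0.16,[0,0,-0.15],[0,0,0]],[0.16,[0,0,-0.15],[0,0,0]]]'
cat > push.py <<'E'
from meas import *
for n in("top","scene"):
    im,d,m=grab(n);w=cloud(d,m);Z=w[...,2];hsv=cv2.cvtColor(im,cv2.COLOR_RGB2HSV)
    g=(hsv[...,1]<60)&(Z>33)&(Z<58)&(w[...,0]>420)&(w[...,0]<720)&(w[...,1]>100)&(w[...,1]<440)
    for c in comps(g,300): P=w[c];v,u=np.nonzero(c);print(n,len(P),rect(P),"z",round(float(np.median(P[:,2])),1),"px",int(u.mean()),int(v.mean()))
    if n=="top": b=(hsv[...,1]>60)&(Z>14)&(Z<30)&(w[...,0]>560)&(w[...,0]<740)&(w[...,1]>85)&(w[...,1]<260)
    else: b=(hsv[...,1]>40)&(Z>14)&(Z<30)&(w[...,0]>560)&(w[...,0]<740)&(w[...,1]>95)&(w[...,1]<260)
    for c in comps(b,60): print(n,"tray rim",c.sum(),rect(w[c]))
E
python3 push.py; python3 seat.py; python3 plan.py
```

```text
time_s: 33.85
tcp_pos: [635.8, -78.5, 96.1]
tcp_rot: [0.145, 3.136, -0.0]
wrist_force: [2.8, 0.4, -0.7]
gripper_width: 25.0
gripper_force: 60.5
time_s: 34.72
tcp_pos: [636.8, -78.7, 253.0]
tcp_rot: [0.145, 3.126, -0.002]
wrist_force: [-0.2, -0.7, -0.2]
gripper_width: 35.7
gripper_force: 0.0
top 1032 (array([503.9, 330.2]), array([109.9,  56.7]), 71.3) z 40.8 px 211 234
top tray rim 458 (array([657.4, 166.6]), array([134. , 121.3]), 84.4)
scene 1046 (array([506. , 331.7]), array([109.4,  61.4]), 70.5) z 40.6 px 437 287
scene 326 (array([677.6, 369.3]), array([60. , 17.7]), 79.7) z 47.5 px 457 345
scene tray rim 832 (array([658.6, 167.5]), array([132.7, 122. ]), 84.9)
in rack 1831 (array([ 633.4, -109.1]), array([ 93.4, 112.8]), 84.7) ztop 133.7
in rack 729 (array([642.3, -19.3]), array([ 22.7, 110.6]), 82.9) ztop 133.6
in rack 587 (array([647.2,  30.9]), array([ 15.5, 110. ]), 83.6) ztop 133.5
in rack 427 (array([651.7,  75.5]), array([  9.4, 110.5]), 84.2) ztop 133.3
t 34.9 pos [634.7 -78.4 244.2] yaw 84.7 tilt 0.11 w 35.8 F [-0.1  0.2 -0.7] gf 0.0
```

disc26 is down too (all tops ≈133.5, the 32 and 26 discs merged into one blob). The pusher was knocked to (505,331). I go to it now.

```bash
python3 plan.py '[[505,331,180,54.7]]'
```

```text
t 34.9 pos [634.7 -78.4 244.2] yaw 84.7 tilt 0.11 w 35.8 F [-0.1  0.2 -0.7] gf 0.0
[505, 331, 180, 54.7] -> [0.167, 0.3956, 0.0642] wz 0.9999
```

```bash
python3 -m creep '[[-0.9,[0.167,0.3956,0],[0,0,1]],[-0.9,[0.167,0.3956,0],[0,0,1]],[-0.9,[0.167,0.3956,0],[0,0,1]],[-0.9,[0.167,0.3956,0],[0,0,1]],[-0.9,[0.167,0.3956,0],[0,0,1]],[-0.9,[0.167,0.3956,0],[0,0,1]],[-0.9,[0.167,0.3956,0.064],[0,0,1]],[-0.9,[0.167,0.3956,0.064],[0,0,1]],[-0.9,[0.167,0.3956,0.064],[0,0,1]],[-0.9,[0.167,0.3956,0.064],[0,0,1]]]'; python3 -m creep '[[-0.9,[0,0,0],[0,0,1]],[-0.9,[0,0,0],[0,0,1]],[-0.9,[0,0,0],[0,0,1]]]'; python3 -m creep '[[-0.9,[0,0,0],[0,0,1]],[-0.9,[0,0,0],[0,0,1]],[-0.9,[0,0,0],[0,0,1]],[-0.9,[0,0,0],[0,0,1]],[-0.9,[0,0,0],[0,0,1]]]'; python3 plan.py '[[505,331,80,-19.1]]'; python3 seat.py
```

```text
time_s: 36.12
tcp_pos: [506.4, 329.8, 182.9]
tcp_rot: [0.954, 2.992, 0.002]
wrist_force: [0.4, -0.3, 0.1]
gripper_width: 81.2
gripper_force: 0.0
time_s: 36.5
tcp_pos: [506.7, 329.6, 183.6]
tcp_rot: [1.704, 2.637, 0.004]
wrist_force: [-0.4, 0.3, 0.2]
gripper_width: 81.0
gripper_force: 0.0
time_s: 37.12
tcp_pos: [506.0, 330.3, 182.5]
tcp_rot: [2.32, 2.118, 0.002]
wrist_force: [-0.0, 0.1, 0.6]
gripper_width: 80.9
gripper_force: 0.0
t 37.1 pos [506.  330.3 182.5] yaw -5.2 tilt 0.09 w 80.9 F [-0.   0.1  0.6] gf 0.0
[505, 331, 80, -19.1] -> [0.0006, -0.001, 0.1025] wz 0.4633
in rack 1831 (array([ 635.1, -109.2]), array([ 93.1, 108.2]), 84.7) ztop 133.7
in rack 723 (array([642.7, -19.1]), array([ 21.1, 110.3]), 84.1) ztop 133.5
in rack 587 (array([646.8,  30.7]), array([ 15.4, 110.7]), 84.2) ztop 133.2
in rack 429 (array([651.6,  76. ]), array([  9.2, 107.6]), 84.0) ztop 133.8
```

```bash
python3 -m creep '[[-0.9,[0.0006,-0.001,0],[0,0,0.463]],[-0.9,[0.0006,-0.001,0.05],[0,0,0.463]],[-0.9,[0.0006,-0.001,0.1],[0,0,0.463]],[-0.9,[0.0006,-0.001,0.14],[0,0,0.463]],[-0.9,[0.0006,-0.001,0.168],[0,0,0.463]],[-0.9,[0.0006,-0.001,0.168],[0,0,0.463]],[-0.9,[0.0006,-0.001,0.168],[0,0,0.463]]]'; python3 -m creep '[[1,[0,0,0],[0,0,0]],[1,[0,0,0],[0,0,0]],[1,[0,0,0],[0,0,0]],[1,[0,0,0],[0,0,0]],[1,[0,0,0],[0,0,0]]]'; python3 plan.py
```

```text
time_s: 38.05
tcp_pos: [505.3, 332.0, 15.3]
tcp_rot: [2.56, 1.821, 0.004]
wrist_force: [0.8, -0.5, 0.9]
gripper_width: 81.6
gripper_force: 0.0
time_s: 38.67
tcp_pos: [505.5, 332.2, 15.6]
tcp_rot: [2.56, 1.82, 0.006]
wrist_force: [-0.3, -0.6, 5.9]
gripper_width: 54.7
gripper_force: 65.5
t 38.7 pos [505.5 332.2  15.6] yaw -19.18 tilt 0.21 w 54.7 F [-0.3 -0.6  5.9] gf 65.5
```

```bash
python3 -m creep '[[1,[0,0,-0.03],[0,0,0]],[1,[0,0,-0.08],[0,0,0]],[1,[0,0,-0.12],[0,0,0]],[1,[0,0,-0.12],[0,0,0]],[1,[0,0,-0.12],[0,0,0]]]'; python3 plan.py '[[658,168.4,135,-5.3]]'
```

```text
time_s: 39.3
tcp_pos: [503.9, 331.3, 132.5]
tcp_rot: [-2.56, -1.82, 0.002]
wrist_force: [-0.6, 0.7, -2.2]
gripper_width: 55.1
gripper_force: 64.7
t 39.3 pos [503.9 331.3 132.5] yaw -19.19 tilt 0.08 w 55.1 F [-0.6  0.7 -2.2] gf 64.7
[658, 168.4, 135, -5.3] -> [-0.1032, 0.1991, -0.0025] wz -0.4628
```

```bash
python3 -m creep '[[1,[-0.025,0.05,0],[0,0,-0.12]],[1,[-0.05,0.1,0],[0,0,-0.24]],[1,[-0.075,0.15,0],[0,0,-0.36]],[1,[-0.1032,0.1991,0],[0,0,-0.463]],[1,[-0.1032,0.1991,0],[0,0,-0.463]],[1,[-0.1032,0.1991,0.05],[0,0,-0.463]],[1,[-0.1032,0.1991,0.05],[0,0,-0.463]],[1,[-0.1032,0.1991,0.05],[0,0,-0.463]]]'; python3 plan.py '[[658,168.4,26,-5.3]]'; python3 push.py
```

```text
time_s: 40.3
tcp_pos: [658.3, 169.3, 84.2]
tcp_rot: [-2.321, -2.117, 0.0]
wrist_force: [0.3, 0.9, -0.0]
gripper_width: 54.5
gripper_force: 64.5
t 40.3 pos [658.3 169.3  84.2] yaw -5.26 tilt 0.01 w 54.5 F [ 0.3  0.9 -0. ] gf 64.5
[658, 168.4, 26, -5.3] -> [-0.001, -0.0002, 0.0582] wz 0.0015
scene 321 (array([677.4, 369.4]), array([60. , 17.7]), 79.3) z 47.7 px 458 345
scene tray rim 460 (array([699.7, 142.6]), array([151.2,  75.2]), 49.7)
scene tray rim 76 (array([628. , 234.1]), array([49.9, 17.1]), 11.7)
```

```bash
python3 -m creep '[[1,[-0.001,0,0.025],[0,0,0]],[1,[-0.001,0,0.045],[0,0,0]],[1,[-0.001,0,0.0575],[0,0,0]],[1,[-0.001,0,0.0575],[0,0,0]],[1,[-0.001,0,0.0575],[0,0,0]]]'; python3 plan.py; python3 -m creep '[[-0.6,[0,0,0],[0,0,0]],[-0.6,[0,0,0],[0,0,0]],[-0.6,[0,0,0],[0,0,0]],[-0.6,[0,0,-0.03],[0,0,0]],[-0.6,[0,0,-0.08],[0,0,0]],[-0.6,[0,0,-0.14],[0,0,0]],[-0.6,[0,0,-0.19],[0,0,0]],[-0.6,[0,0,-0.19],[0,0,0]]]'; python3 plan.py '[[470,-10,220,15]]'
```

```text
time_s: 41.02
tcp_pos: [658.7, 167.8, 26.3]
tcp_rot: [2.322, 2.116, 0.001]
wrist_force: [0.3, 0.5, -1.2]
gripper_width: 54.8
gripper_force: 65.4
t 41.0 pos [658.7 167.8  26.3] yaw -5.3 tilt 0.04 w 54.8 F [ 0.3  0.5 -1.2] gf 65.4
time_s: 42.02
tcp_pos: [660.1, 168.0, 222.8]
tcp_rot: [2.318, 2.113, 0.015]
wrist_force: [-0.1, 0.7, -0.0]
gripper_width: 68.3
gripper_force: 0.0
t 42.0 pos [660.1 168.  222.8] yaw -5.3 tilt 0.63 w 68.3 F [-0.1  0.7 -0. ] gf 0.0
[470, -10, 220, 15] -> [-0.1948, -0.1729, 0.0028] wz -0.6767
```

```bash
python3 -m creep '[[-0.6,[-0.1948,-0.173,0],[0,0,0]],[0.5,[-0.1948,-0.173,0],[0,0,0]],[1,[-0.1948,-0.173,0],[0,0,0]],[1,[-0.1948,-0.173,0],[0,0,0]],[1,[-0.1948,-0.173,0],[0,0,0]],[1,[-0.1948,-0.173,0],[0,0,0]],[1,[-0.1948,-0.173,0],[0,0,0]]]'; python3 push.py; python3 seat.py; python3 knob.py;  python3 plan.py '[[511,-383,220,-5],[511,-383,110,-5]]'
python3 - <<'E'
from h import *
im,d,m=grab("scene");cv2.imwrite("pics/p1.png",im[120:420,100:500,::-1].repeat(2,0).repeat(2,1))
E
```

```text
time_s: 42.9
tcp_pos: [468.9, -9.6, 215.8]
tcp_rot: [-2.32, -2.117, -0.0]
wrist_force: [-0.3, 0.7, 0.1]
gripper_width: 0.1
gripper_force: 0.0
top 1054 (array([657.3, 166.8]), array([110.1,  58.2]), 85.2) z 50.8 px 284 178
top tray rim 462 (array([657.9, 166.1]), array([134.8, 121.7]), 85.0)
scene 1636 (array([659.5, 167.7]), array([110.,  59.]), 85.5) z 50.3 px 345 319
scene 326 (array([677.4, 369.4]), array([60., 18.]), 79.9) z 47.3 px 458 345
scene tray rim 72 (array([628.8, 229.2]), array([15.1, 50.3]), 84.3)
scene tray rim 440 (array([686.4, 162.6]), array([128.1,  65.2]), 83.9)
in rack 1828 (array([ 634.7, -109.6]), array([ 94.8, 110.6]), 85.7) ztop 133.4
in rack 725 (array([643.3, -18.8]), array([ 22.4, 107.5]), 83.4) ztop 133.5
in rack 582 (array([648. ,  30.7]), array([ 15.8, 108.9]), 85.0) ztop 133.4
in rack 432 (array([651.2,  75.7]), array([  9.3, 109.2]), 84.4) ztop 133.0
top 36 91.67603978538648 89.85944835755868 cen [ 508.6061208  -382.49828128]
scene 179 90.43905150840362 88.86457805622096 cen [ 511.02304603 -380.62278628]
t 43.1 pos [468.5  -9.8 215.7] yaw -5.24 tilt 0.03 w 0.1 F [-0.  -0.2  0.1] gf 0.0
[511, -383, 220, -5] -> [-0.3677, 0.0764, -0.0043] wz -0.0081
[511, -383, 110, -5] -> [-0.3677, 0.0764, 0.1057] wz -0.0081
```

View pics/p1.png

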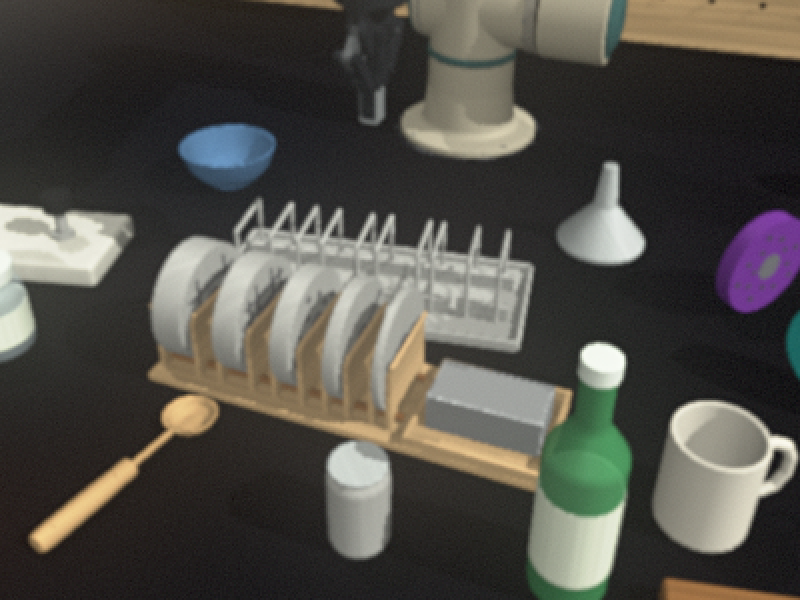

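The picture shows all five discs standing in the rack, the pusher lying in the tray at (490,405), the drainer empty and the knob up at (60,225). Now I push the knob home.

```bash
python3 -m creep '[[1,[-0.3675,0.0764,0],[0,0,0]],[1,[-0.3675,0.0764,0],[0,0,0]],[1,[-0.3675,0.0764,0],[0,0,0]],[1,[-0.3675,0.0764,0],[0,0,0]],[1,[-0.3675,0.0764,0],[0,0,0]],[1,[-0.3675,0.0764,0],[0,0,0]],[1,[-0.3675,0.0764,0],[0,0,0]],[1,[-0.3675,0.0764,0.05],[0,0,0]],[1,[-0.3675,0.0764,0.1],[0,0,0]],[1,[-0.3675,0.0764,0.1],[0,0,0]],[1,[-0.3675,0.0764,0.1],[0,0,0]]]'; python3 plan.py '[[511,-383,90,-5],[511,-383,71,-5]]'
```

```text
time_s: 44.58
tcp_pos: [511.3, -383.5, 118.7]
tcp_rot: [2.319, 2.115, 0.001]
wrist_force: [-0.7, 0.4, 0.8]
gripper_width: 0.3
gripper_force: 0.0
t 44.6 pos [ 511.3 -383.5  118.7] yaw -5.26 tilt 0.19 w 0.3 F [-0.7  0.4  0.8] gf 0.0
[511, -383, 90, -5] -> [0.0004, -0.0004, 0.0287] wz -0.0087
[511, -383, 71, -5] -> [0.0004, -0.0004, 0.0477] wz -0.0087
```

```bash
python3 -m creep '[[1,[0,0,0.015],[0,0,0]],[1,[0,0,0.025],[0,0,0]],[1,[0,0,0.032],[0,0,0]],[1,[0,0,0.038],[0,0,0]],[1,[0,0,0.042],[0,0,0]],[1,[0,0,0.044],[0,0,0]],[1,[0,0,0.044],[0,0,0]]]'; python3 plan.py
```

```text
time_s: 45.45
tcp_pos: [510.4, -383.4, 72.1]
tcp_rot: [2.321, 2.116, 0.0]
wrist_force: [0.2, 0.1, 0.8]
gripper_width: -0.1
gripper_force: 0.0
t 45.5 pos [ 510.4 -383.4   72.1] yaw -5.3 tilt 0.03 w -0.1 F [0.2 0.1 0.8] gf 0.0
```

No force, so the knob has snapped down or the fingers are barely touching it. I press 1.5 mm more, retreat and check.

```bash
python3 -m creep '[[1,[0,0,0.0015],[0,0,0]],[1,[0,0,0.0015],[0,0,0]],[1,[0,0,0.0015],[0,0,0]]]'; python3 -m creep '[[1,[0,0,-0.05],[0,0,0]],[1,[0,0,-0.1],[0,0,0]],[1,[0,0,-0.16],[0,0,0]],[1,[-0.0,0,-0.17],[0,0,0]],[1,[0.06,0,-0.17],[0,0,0]],[1,[0.12,0,-0.17],[0,0,0]],[1,[0.18,0,-0.17],[0,0,0]],[1,[0.18,0,-0.17],[0,0,0]],[1,[0.18,0,-0.17],[0,0,0]]]'; python3 knob.py; python3 push.py; python3 seat.py; python3 plan.py
python3 - <<'E'
from h import *
im,d,m=grab("scene");cv2.imwrite("pics/f1.png",im[...,::-1])
E
```

```text
time_s: 45.82
tcp_pos: [510.5, -383.5, 72.0]
tcp_rot: [2.321, 2.116, 0.0]
wrist_force: [-3.0, 2.5, 7.0]
gripper_width: -0.2
gripper_force: 3.7
time_s: 46.95
tcp_pos: [526.8, -204.3, 239.9]
tcp_rot: [-2.321, -2.116, 0.001]
wrist_force: [0.1, -0.3, -0.2]
gripper_width: 0.3
gripper_force: 0.0
top 1066 (array([657.8, 167. ]), array([110.4,  58.2]), 86.1) z 50.7 px 284 178
top tray rim 446 (array([657.5, 165.9]), array([135.6, 120.3]), 84.8)
scene 1634 (array([659., 168.]), array([109.7,  60.1]), 85.8) z 50.2 px 345 319
scene 327 (array([677.5, 369.2]), array([60., 18.]), 81.0) z 48.2 px 457 345
scene tray rim 71 (array([628.1, 229.5]), array([15.1, 47. ]), 85.2)
scene tray rim 431 (array([708.6, 148.8]), array([141.6,  57. ]), 58.4)
in rack 1834 (array([ 633. , -108.6]), array([ 94.2, 112.4]), 85.0) ztop 133.7
in rack 726 (array([642. , -19.6]), array([ 21.9, 111.4]), 84.3) ztop 133.7
in rack 587 (array([645.7,  31. ]), array([ 15.4, 111.1]), 84.7) ztop 133.5
in rack 430 (array([650.5,  75.7]), array([  9.1, 109.8]), 84.5) ztop 133.4
t 47.1 pos [ 526.7 -205.3  240.1] yaw -5.41 tilt 0.03 w -0.4 F [ 0.2 -0.3 -0.7] gf 0.0Traceback (most recent call last):
  File "knob.py", line 5, in <module>
    P=w[(i<90)&(w[...,2]>45)];print(n,len(P),P[:,2].max(),np.percentile(P[:,2],90), "cen",(P[:,:2].max(0)+P[:,:2].min(0))/2)
                                             ~~~~~~~~~~^^
    return umr_maximum(a, axis, None, out, keepdims, initial, where)
ValueError: zero-size array to reduction operation maximum which has no identity
```

View pics/f1.png

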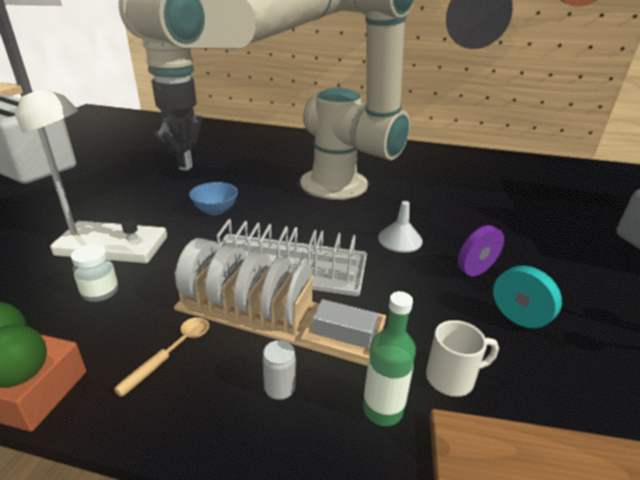

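The final picture shows the knob back at its starting position (129,228), all discs and the pusher stowed, and the bystanders unmoved. I check the knob height once more and hand in if it is home.

```bash
python3 - <<'E'
from h import *
im,d,m=grab("scene");w=cloud(d,m)[205:245,115:140];P=w[(im[205:245,115:140].max(2)<90)&(w[...,2]>45)]
z=P[:,2].max();print(len(P),z)
if z<78: print(job.finish_job())
E
```

```text
171 74.8496186621013
the job is handed in; nothing more can be done
None
```

The job is done and handed in: I switched the lamp on, stood all five discs fully down in their matching slots, laid the pusher lengthwise in the tray, then pushed the knob home; the final image shows the mug, funnel, jar and bowl where they were.

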